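# Gauge a ferrite core bar with the ratchet micrometer

## Task

Lay the flat ferrite core bar lengthwise on the anvil table of the bench micrometer and slide it straight back under the spindle until its end sits flush against the stop. Then screw the spindle down by the small ratchet knob on top, clockwise, until the ratchet slips and has clicked two or three times, no more, let go, and leave the bar clamped there for the reading. The ferrite is brittle, so handle it gently, and leave the other cores and parts on the bench where they are.

Things in the scene. Friction and masses are not known exactly. Their poses are not given: they have to be found in the camera images.
- core: the ferrite core bar to be gauged: a plain dark grey block 93 mm long (its x axis), 28 mm wide (y) and 16 mm high (z), 0.2 kg, lying flat on the bench, alike at both ends. Origin: centre of its underside
- gauge: the bench micrometer, fixed to the bench: grey cast base 170 (x) by 100 mm (y), its top 24 mm over the bench, with a column at its back (+x), an arm and a micrometer head, 252 mm high. Open front: its -x side. On the base lies the steel anvil table, 112 mm (x) by 50 mm (y), from x = -78 to +34 mm, top 34 mm over the bench, ended at the back by the stop. Origin: centre of the base's underside
- anvil_stop (a point): point on the top of the anvil table, in the middle of the foot of the stop face; axes as the gauge's. The stop is a wall 50 mm wide and 12 mm high above the table, facing -x. A bar pushed home lies along x with its centre 46.5 mm in front of this point (at x = -46.5 mm)
- ratchet_grip (a point): point on the upright axis of the ratchet knob where the TCP grips it from above. The knob is round, knurled metal, 20 mm diameter, 22 mm high, its top 4 mm above this point; the wider thimble below it (29 mm diameter, 42 mm high) has its top 22 mm below this point. The knob turns in place, without rising or sinking, takes the thimble along (about 0.03 N m) and lowers the spindle 10 mm per turn
- ratchet (a joint): slip of the ratchet knob on the thimble, rad, growing clockwise seen from above: 0 at the start and while the thimble turns with the knob. Once the spindle bears on the bar the ratchet slips at about 0.06 N m, one click (the torque climbs, then drops) each 0.419 rad; the spindle then presses with 20 to 30 N and stays down when the knob is let go. It does not slip anticlockwise
- e_core: bystander: E-shaped ferrite core half, 65 by 33 by 20 mm; origin in its underside
- ring_core: bystander: ferrite ring, 60 mm outside, 36 mm inside, 20 mm high; origin: centre of its underside
- bobbin: bystander: square black coil former with flanges, 36 by 36 by 30 mm; origin: centre of its underside
- setting_disc: bystander: small steel setting disc, 26 mm diameter, 10 mm thick; origin: centre of its underside
- toroid_transformer: bystander: wound toroidal transformer, 100 mm diameter, 48 mm high; origin: centre of its underside
- spindle_nose (a point): fixed point on the spindle's upright axis, 14 mm in front of the stop, at the lower end of the head (98 mm over the bench). From here the spindle (8 mm thick) comes down; its tip starts 2 to 4 mm above the top of a bar lying on the table. The head and the boss of the arm (40 mm diameter) stand over this point, reaching forward to x = 0 of the gauge
There are look-alikes about, which are no part of the job. What is shaped like the core but blue or white is not meant.

How it is judged:
By the outcome, as a careful person would: the job done as asked, in the order asked, and still so for the second after the job is handed in, with the robot touching nothing.
It also fails if it takes over 72 s, if anything falls off the work surface, if the arm or the gripper's body presses on something with over 40 N, if the wrist force passes 120 N, or if a joint passes its speed limit or range.

## Robot

A 6-joint arm with a two-finger parallel gripper is mounted at the origin on the work surface. World frame = base frame: x ahead of the robot, y to its left, z up, the work surface at z = 0. Lengths are in mm, angles in rad, forces in N, time in s.
With the tool pointing down it reaches from about 300 to 775 mm from the base axis. Payload 14.6 kg.
Tool frame: the origin (TCP) lies between the finger pads, 19 mm behind the fingertips; this is the grasp point; z points along the fingers, y is the line along which they close (so a half turn about z gives the same grasp; the last joint's range is limited). The gripper opens to 94 mm and grips with 3 to 60 N. Pads are 16 mm wide; open, the fingers measure 119 mm over their backs; the gripper's body (75 mm by 177 mm) begins 78 mm behind the grasp point.
Start: joints at [-1.19, 0.3, 1.521, -0, 1.321, -0.067], TCP at [238.133, -495.764, 224.246] pointing down, gripper open.
Joint ranges: [-3.03, 3.03], [-0.79, 2.21], [0.23, 2.52], [-1.04, 4.18], [0, 3.07], [-2.55, 2.55]. Speed limits (rad/s): [2.22, 2.22, 2.57, 3.14, 3.14, 3.14].

## Interface

Orientations are given as [roll, pitch, yaw] about the fixed x, y, z axes, in that order (R = Rz(yaw) Ry(pitch) Rx(roll)).
In Python, from cell import manip, eyes, ticket gives the robot as it stands. The module is installed in compiled form; this text tells all that it offers.
- The arm moves only by the tool arm_command, never from a script. Its argument "plan" is a list of rows, each a list of 5 numbers: the opening, from -1 (shut) to 1 (fully open), then the shift along the tool's x, y, z in m, then the turn about the tool's z in rad. In form: [[jaw, dx, dy, dz, roll], ...]. A call has 1 to 20 rows; each row shifts and turns the commanded pose from where the row before left it, along the tool's axes as they then stand; what a row does not reach is not made up. A row lasts 1/8 s, in which the tool goes at most 62.5 mm and 10.7 degrees, less where a joint would pass 70% of its speed; a pose out of reach is approached as far as the arm can. A call is refused whole if a number of a shift passes 0.0625 or a number of a turn 0.188, either way. A call with a gripper value outside its range is refused whole. The fingers move at their own pace and stop on an object; "newtons" is the grip in N (left out, the last holds). Time passes only in rows, so rows that do not move let the fingers close. It gives the time, the measured TCP pose, the force, the opening and the grip force at its end, in the units of the state.
- manip.read_state(): the state, without advancing time (a new reading comes with each control period).
- eyes.camera(name): name is "scene" or "side" or "wrist"; returns a dict with "img" (480x640x3 uint8, blue, green, red), "z_map" (480x640 float32, mm along the optical axis (not along the pixel's ray), 0 where there is no reading), "fx", "fy", "cx", "cy" (pixels), "eye" and "orientation" of the camera in the world. Camera axes: x right, y down, z forward; pixel columns grow to the right and rows downward; lengths in mm; the calibration is good to about 2 mm. A picture is of the moment at which its call begins.
- ticket.sign_off(): hands the job in; it is judged then, once.
The state is a dict: "clock": time; "joints": joint angles; "qd": joint speeds; "effort": joint torques, N m; "eef_pos": TCP position; "eef_rot": TCP orientation; "wrist_force": force on the tool from outside, world axes, zero at the start; "moment": the same for the moment, N m; "finger_gap": finger opening in mm; "finger_force": force on a finger pad.
Only numpy, scipy, OpenCV 4.12 (cv2) and the standard library are available. Lean on these libraries where they do the work, as an engineer would, in place of code of your own. Each camera call takes 0.05 s, during which the arm holds its last target. There are 200 camera calls.

## Working session

There is one attempt and no reset: what is moved stays moved. The work goes in short steps, Python scripts to look and compute and a tool call to move; the robot and the scene stay as the last step left them, time stands still between calls to the robot, and variables do not carry over. Pictures are saved under pics/ and viewed, at most 10 in all, crops included, and the job is handed in when it is done.

Besides the shell and the picture viewer there is one more tool, called after ">>>" by a JSON object that holds its "api" and its "payload", one argument or row to a line. arm_command: Moves the arm, as the interface text tells. Its arguments: {"type":"object","properties":{"plan":{"type":"array"},"newtons":{"type":"number"}},"required":["plan"]}

```bash
mkdir -p pics; cat > h.py <<'E'
import numpy as np, cv2
from scipy.spatial.transform import Rotation as R
from cell import manip, eyes, ticket
def cam(n):
    c=eyes.camera(n); return c
def rot(c):
    o=np.array(c["orientation"],float)
    return o if o.shape==(3,3) else R.from_euler('xyz',o).as_matrix()
def pts(c):
    z=c["z_map"]; v,u=np.indices(z.shape)
    p=np.stack([(u-c["cx"])/c["fx"]*z,(v-c["cy"])/c["fy"]*z,z],-1)
    return p@rot(c).T+np.array(c["eye"])
def ray(c,u,v,h):
    d=rot(c)@np.array([(u-c["cx"])/c["fx"],(v-c["cy"])/c["fy"],1]); e=np.array(c["eye"])
    return e+d*(h-e[2])/d[2]
E
python3 - <<'E'
from h import *
import pickle
for n in("scene","side"):
    c=cam(n); pickle.dump(c,open(n+".pkl","wb")); cv2.imwrite(f"pics/{n}0.png",c["img"]); print(n,c["eye"],c["orientation"],c["fx"])
s=manip.read_state(); print(s)
E
```

```text
scene [ 944.41584701 -749.20179394  972.79203232] [-2.37632597  0.00585161  0.47029679] 531.6138707066376
side [ 217.56357914 -945.31890681 1019.89352313] [-2.29833711 -0.00427357 -0.36317349] 597.1432639518646
{'clock': 0.1, 'joints': array([-1.18960299e+00,  3.00426211e-01,  1.52148878e+00, -2.06889867e-05,
        1.32070930e+00, -6.66024129e-02]), 'qd': array([-2.14487997e-05, -2.27479026e-03, -3.10069986e-04, -3.89887385e-04,
        3.81938535e-04, -3.17848007e-03]), 'effort': array([ 1.25585902e-03, -5.32641721e+01, -3.53283942e+01,  7.09447078e-02,
        2.35047826e-02, -5.14225906e-05]), 'eef_pos': array([ 238.05318752, -495.5833812 ,  223.7499895 ]), 'eef_rot': array([-3.14056197e+00, -4.86631450e-05,  4.47800851e-01]), 'wrist_force': array([-0.09674374,  0.30291013,  0.45275504]), 'moment': array([ 0.03399976, -0.01938041, -0.01643558]), 'finger_force': 0.0, 'finger_gap': 94.01012018290999}
```

View pics/scene0.png

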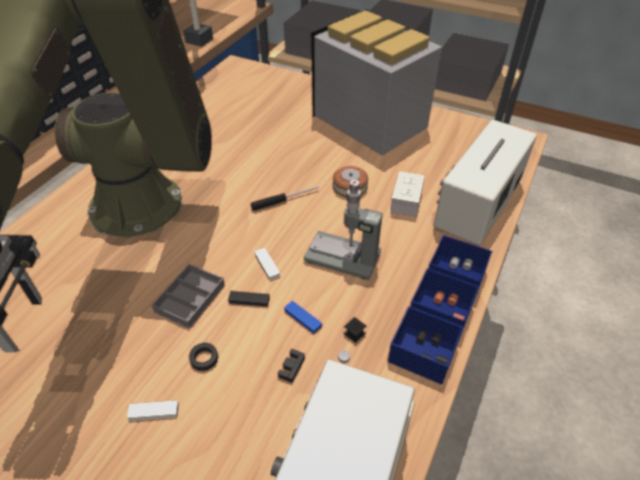

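View pics/side0.png

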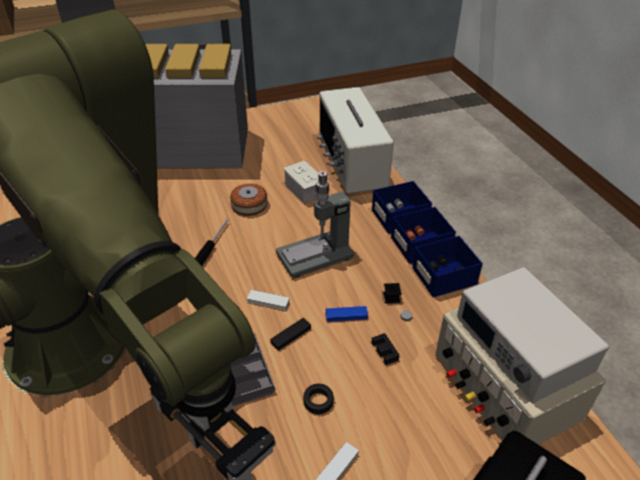

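The scene view shows the dark core at (249,298), a white one at (267,264), a blue one at (303,317) and the micrometer around (345,240). In the side view the core is at (291,333) and the gauge at (318,235).

```bash
cat > m.py <<'E'
from h import *
import pickle
def rect(P,m):
    (c,s,a)=cv2.minAreaRect(P[m][:,:2].astype(np.float32)); return np.round(c,1),np.round(s,1),round(a,1),int(m.sum())
for n,uv,gb in(("scene",(249,298),(295,170,395,290)),("side",(291,333),(265,160,365,285))):
    c=pickle.load(open(n+".pkl","rb")); P=pts(c); z=P[...,2]
    g=c["img"].max(2)
    m=((g<75)&(z>11)&(z<21)).astype(np.uint8)
    k,l=cv2.connectedComponents(m); w=l==l[uv[1],uv[0]]
    print(n,"core",l[uv[1],uv[0]],rect(P,w),np.median(z[w]),"px",c["img"][uv[1],uv[0]])
    roi=np.zeros_like(w); roi[gb[1]:gb[3],gb[0]:gb[2]]=1
    for lo,hi in((20,28),(30.5,38),(42,50),(225,262)):
        m=(roi&(z>lo)&(z<hi)); k,l,st,_=cv2.connectedComponentsWithStats(m.astype(np.uint8))
        i=1+st[1:,4].argmax(); w=l==i
        print(lo,hi,rect(P,w),np.round(P[w].mean(0),1))
    m=roi&(z>200); 
    for h in range(190,330,8):
        w=roi&(z>h)&(z<h+8)
        if w.sum()>3: print(h,w.sum(),np.round(P[w].mean(0),1),np.round(np.ptp(P[w],0),1))
E
python3 m.py
```

```text
scene core 80 (array([ 458.8, -148.4]), array([86.7, 26.3]), 20.6, 321) 16.121147843494782 px [65 67 70]
20 28 (array([593.3,  43.1]), array([170. ,  54.6]), 7.3, 682) [598.6  35.6  24. ]
30.5 38 (array([568.1,  70.6]), array([114. ,  58.8]), 5.3, 658) [567.6  66.5  34.3]
42 50 (array([500.2, 318.6]), array([91.1, 69.7]), 26.1, 306) [496.6 322.5  44.8]
225 262 (array([610.9,  71.6]), array([19.9, 21.4]), 16.5, 116) [612.3  68.5 241.2]
190 33 [615.3  62.8 194. ] [24.8 16.8  8. ]
198 37 [614.9  62.3 202.1] [24.1 20.2  7.5]
206 35 [615.7  63.1 210.1] [24.7 21.9  7.6]
214 63 [613.9  66.  218.6] [29.5 28.4  7.9]
222 37 [614.1  66.7 224.5] [23.9 23.5  7.9]
230 31 [612.9  66.  234.5] [18.5 15.9  7.8]
238 30 [612.6  67.5 242.8] [19.6 20.2  7.6]
246 44 [611.3  71.4 248.3] [20.2 20.1  5.7]
side core 77 (array([ 454. , -147.6]), array([93.8, 30.4]), 19.5, 440) 15.609826794613298 px [30 30 31]
20 28 (array([589.5,  67.6]), array([170.9, 106.3]), 4.4, 831) [579.8  50.9  23.7]
30.5 38 (array([572.1,  69.1]), array([123.5,  56.2]), 6.0, 649) [568.1  66.7  33.9]
42 50 (array([638.8,  64.8]), array([39.8, 61.8]), 47.8, 106) [638.3  67.8  46.1]
225 262 (array([609.6,  70.4]), array([25.4, 19. ]), 48.1, 104) [608.9  68.3 240.7]
190 37 [606.7  63.2 193.9] [28.2 21.2  7.2]
198 31 [606.   62.5 202. ] [26.7 14.1  7.4]
206 39 [607.4  62.1 210.2] [26.9 19.   7.8]
214 57 [606.6  65.9 218.6] [28.7 27.9  7.8]
222 32 [609.3  65.8 224.7] [24.6 22.   7.5]
230 28 [607.9  66.  234. ] [17.1 13.8  7.7]
238 31 [608.9  68.6 242.2] [19.  26.6  7.9]
246 35 [609.8  70.6 248.3] [18.1 22.9  5.3]
```

The two views agree. The core is at about (456,-148) with yaw about 20°. The gauge yaw is about 5.5°, with the knob at (611,71) and its top at 252. Moving above the core for a close look.

>>> {"api": "arm_command", "payload": {
  "plan": [
    [0,0.028,-0.018,0,0],
    [0,0.028,-0.018,0,0],
    [0,0.028,-0.018,0,0],
    [0,0.028,-0.018,0,0],
    [0,0.028,-0.018,0,0],
    [0,0.028,-0.018,0,0],
    [0,0.028,-0.018,0,0],
    [0,0.028,-0.018,0.01,0],
    [0,0.028,-0.018,0.01,0],
    [0,0.028,-0.018,0.01,0],
    [0,0.028,-0.018,0.01,0],
    [0,0.028,-0.018,0.01,0],
    [0,0,0,0,0.1],
    [0,0,0,0,0]
  ],
  "newtons": 12
}}

```text
clock: 1.85
eef_pos: [447.4, -155.3, 174.0]
eef_rot: [-3.141, 0.0, 0.349]
wrist_force: [0.1, 0.0, 0.7]
finger_gap: 47.1
finger_force: 0.0
```

```bash
cat > w.py <<'E'
from h import *
s=manip.read_state(); print(s["clock"],s["eef_pos"],s["eef_rot"],s["finger_gap"])
c=cam("wrist"); cv2.imwrite("pics/w1.png",c["img"]); P=pts(c); z=P[...,2]; print(c["eye"],c["orientation"])
g=c["img"].astype(int); m=((g.max(2)<100)&(np.ptp(g,2)<25)&(z>11)&(z<20)).astype(np.uint8)
k,l,st,ct=cv2.connectedComponentsWithStats(m)
for i in range(1,k):
    if st[i,4]>500:
        w=l==i; print(st[i],cv2.minAreaRect(P[w][:,:2].astype(np.float32)),np.median(z[w]))
E
python3 w.py
```

```text
1.85 [ 447.43468236 -155.33432403  174.01428962] [-3.14121980e+00  4.54675113e-04  3.48835971e-01] 47.07910090287994
[ 508.88611221 -132.44155001  334.91851309] [ 2.91181620e+00 -5.70386226e-04 -1.22292673e+00]
[ 299  181   30   85 2184] ((449.53497314453125, -146.63290405273438), (76.16361999511719, 25.939542770385742), 20.727336883544922) 16.51465427274502
```

View pics/w1.png

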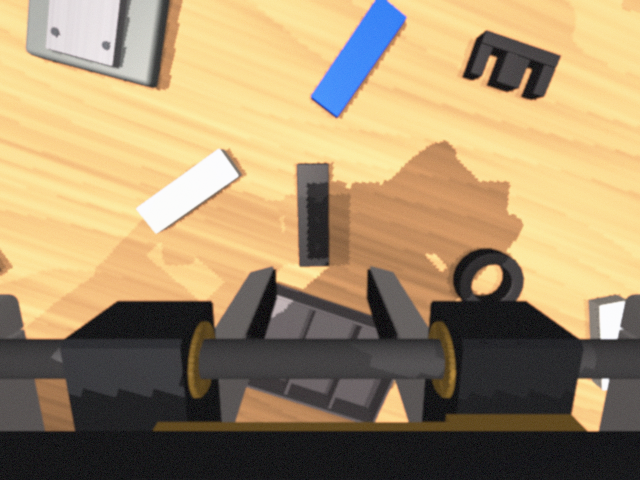

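The wrist view shows the core upright in the image from (298,164) to (330,266), partly in shadow. My grey mask missed its bright end, so I'll redo the measurement from pixel edges and depth.

```bash
cat > w2.py <<'E'
from h import *
c=cam("wrist"); P=pts(c); z=P[...,2]
m=(z>8)&(z<22); m[:150]=0; m[275:]=0; m[:,:280]=0; m[:,345:]=0
(ct,s,a)=cv2.minAreaRect(P[m][:,:2].astype(np.float32)); print("depth",ct,s,a)
g=c["img"].astype(int); w=((np.ptp(g,2)<30)&(g.max(2)<140)).astype(np.uint8); w[:150]=0; w[275:]=0; w[:,:280]=0; w[:,345:]=0
k,l,st,_=cv2.connectedComponentsWithStats(w); i=1+st[1:,4].argmax(); v,u=np.nonzero(l==i); print(st[i])
q=np.array([ray(c,x,y,16)[:2] for x,y in zip(u,v)],np.float32); print("ray",cv2.minAreaRect(q))
E
python3 w2.py
```

```text
depth (455.7745361328125, -143.84771728515625) (92.83837127685547, 27.727205276489258) 20.295433044433594
[ 297  164   31  102 2992]
ray ((456.0193786621094, -143.66290283203125), (90.87904357910156, 26.010543823242188), 20.19292640686035)
```

Core at (456,-144.5), yaw 20.2°, and the size matches. I'll grip it about 15 mm forward of its centre.

>>> {"api": "arm_command", "payload": {
  "plan": [
    [0,-0.0035,-0.007,0.02,0],
    [0,0,0,0.03,0],
    [0,0,0,0.03,0],
    [0,0,0,0.03,0],
    [0,0,0,0.02,0],
    [0,0,0,0.015,0],
    [0,0,0,0.007,0],
    [0,0,0,0,0],
    [-0.3,0,0,0,0],
    [-0.6,0,0,0,0],
    [-0.6,0,0,0,0],
    [-0.6,0,0,0,0],
    [-0.6,0,0,0,0]
  ],
  "newtons": 15
}}

```text
clock: 3.58
eef_pos: [442.0, -150.3, 22.7]
eef_rot: [3.141, -0.0, 0.348]
wrist_force: [-1.0, 0.9, 6.9]
finger_gap: 27.8
finger_force: 15.0
```

>>> {"api": "arm_command", "payload": {
  "plan": [
    [-0.6,0,0,-0.01,0],
    [-0.6,0,0,-0.02,0],
    [-0.6,0,0,-0.03,0],
    [-0.6,0,0,-0.03,0],
    [-0.6,0.0117,-0.0181,0,0],
    [-0.6,0.0117,-0.0181,0,0],
    [-0.6,0.0117,-0.0181,0,0],
    [-0.6,0.0117,-0.0181,0,0],
    [-0.6,0.0117,-0.0181,0,0],
    [-0.6,0.0117,-0.0181,0,0],
    [-0.6,0.0117,-0.0181,0,0],
    [-0.6,0.0117,-0.0181,0,0],
    [-0.6,0.0117,-0.0181,0,0],
    [-0.6,0.0117,-0.0181,0,0],
    [-0.6,0,0,0,0.126],
    [-0.6,0,0,0,0.126],
    [-0.6,0,0,0,0]
  ]
}}

```text
clock: 5.7
eef_pos: [490.0, 59.9, 112.6]
eef_rot: [3.142, -0.0, 0.097]
wrist_force: [-0.8, -0.2, -2.3]
finger_gap: 27.4
finger_force: 15.0
```

```bash
cat > w3.py <<'E'
from h import *
import sys,pickle
s=manip.read_state(); print(s["eef_pos"],s["eef_rot"],s["wrist_force"],s["finger_gap"])
c=cam("wrist"); pickle.dump(c,open("w.pkl","wb")); cv2.imwrite(sys.argv[1],c["img"]); P=pts(c); z=P[...,2]
near=np.hypot(P[...,0]-590,P[...,1]-69)<110
for lo,hi in((20,28),(30.5,38),(42,50),(240,260)):
    m=near&(z>lo)&(z<hi); k,l,st,_=cv2.connectedComponentsWithStats(m.astype(np.uint8))
    if k<2: continue
    w=l==1+st[1:,4].argmax(); print(lo,w.sum(),np.median(z[w]),cv2.minAreaRect(P[w][:,:2].astype(np.float32)))
E
python3 w3.py pics/w3.png
```

```text
[490.02928421  59.88495041 112.59809737] [ 3.14158543e+00 -8.59187908e-05  9.66581690e-02] [-0.76853473 -0.17453341 -2.27247274] 27.370408936861853
20 7873 24.512956168476308 ((580.685546875, 35.01222229003906), (140.87464904785156, 26.511470794677734), 5.530959129333496)
30.5 10325 34.58695126130533 ((570.0175170898438, 70.97049713134766), (111.923583984375, 50.24317169189453), 5.493574619293213)
42 23 46.23868771665789 ((628.3604125976562, 52.064537048339844), (1.7418608665466309, 3.0556178092956543), 59.4478874206543)
```

View pics/w3.png

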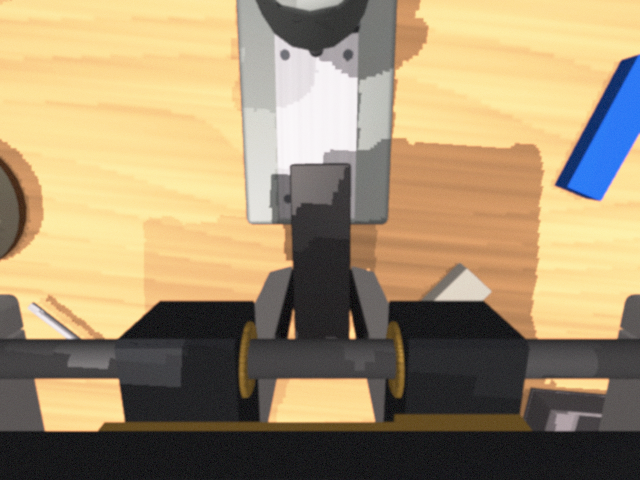

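The wrist view shows the held bar at cols 291–350, its front edge at row 164. The table ahead covers cols 275–357, and its yaw is 5.49°. Next I'll check the bar's line against the tool line to get the camera bias.

```bash
cat > w4.py <<'E'
from h import *
import pickle
c=pickle.load(open("w.pkl","rb")); P=pts(c); s=manip.read_state(); T=R.from_euler('xyz',s["eef_rot"]).as_matrix()
q=(P-s["eef_pos"])@T; z=P[...,2]
m=(z>90)&(z<125); m[270:]=0; m[:,:270]=0;m[:,370:]=0
k,l,st,_=cv2.connectedComponentsWithStats(m.astype(np.uint8)); w=l==1+st[1:,4].argmax(); Q=q[w]
print("bar y",Q[:,1].min(),Q[:,1].max(),"front x",Q[:,0].max(),"topz",[np.median(Q[abs(Q[:,0]-x)<3,2]) for x in (25,35,45,55)])
g=(z>30.5)&(z<38)&(np.hypot(P[...,0]-570,P[...,1]-71)<80); Q=q[g]
for x in (40,70,100): 
    y=Q[abs(Q[:,0]-x)<4,1]; print("table",x,y.min(),y.max())
print(cv2.minAreaRect(Q[:,:2].astype(np.float32)))
E
python3 w4.py
```

```text
bar y -21.811026857980796 21.041096291871636 front x 61.53181399214709 topz [np.float64(6.277371218187932), np.float64(6.323132955362418), np.float64(6.343989420914471), np.float64(6.3237746475554255)]
table 40 -28.26888084473696 21.28369032086654
table 70 -28.024744870251396 21.388167417133012
table 100 -28.2211261087698 21.440549190966117
((80.70630645751953, -3.240131378173828), (111.92359161376953, 50.24318313598633), 0.15297946333885193)
```

The bar is level and its front is at +61.5, as expected. The table centre is 3.3 mm to the tool's -y. I'll correct that, advance 35 mm, lay the bar down and re-grip nearer its front end.

>>> {"api": "arm_command", "payload": {
  "plan": [
    [-0.6,0.01,-0.0033,0,0],
    [-0.6,0.015,0,0,0],
    [-0.6,0.01,0,0,0],
    [-0.6,0,0,0.015,0],
    [-0.6,0,0,0.02,0],
    [-0.6,0,0,0.012,0],
    [-0.6,0,0,0.005,0],
    [-0.6,0,0,0.003,0],
    [-0.6,0,0,0,0],
    [-0.6,0,0,0,0]
  ]
}}

```text
clock: 7.0
eef_pos: [524.9, 66.5, 57.7]
eef_rot: [3.142, -0.001, 0.096]
wrist_force: [-0.4, 0.2, -2.4]
finger_gap: 27.8
finger_force: 15.0
```

>>> {"api": "arm_command", "payload": {
  "plan": [
    [-0.6,0,0,0.001,0],
    [-0.6,0,0,0,0],
    [-0.3,0,0,0,0],
    [-0.2,0,0,0,0],
    [-0.2,0,0,0,0],
    [-0.2,-0.01,0,0,0],
    [-0.2,-0.01,0,0,0],
    [-0.2,0,0,0,0],
    [-0.6,0,0,0,0],
    [-0.6,0,0,0,0],
    [-0.6,0,0,0,0]
  ],
  "newtons": 10
}}

```text
clock: 8.38
eef_pos: [504.9, 64.6, 56.4]
eef_rot: [3.142, -0.0, 0.096]
wrist_force: [-0.5, 0.5, 3.1]
finger_gap: 28.1
finger_force: 10.0
```

```bash
python3 w3.py pics/w5.png; cat > w6.py <<'E'
from h import *
import pickle
c=pickle.load(open("w.pkl","rb")); P=pts(c); s=manip.read_state(); T=R.from_euler('xyz',s["eef_rot"]).as_matrix()
q=(P-s["eef_pos"])@T; z=P[...,2]
for lo,hi,n in((45,56,"bar"),(31,37.5,"table")):
  for x in (30,50,70):
    y=q[(z>lo)&(z<hi)&(abs(q[...,0]-x)<4)&(abs(q[...,1])<32)]
    if len(y): print(n,x,y.min(0)[1],y.max(0)[1],np.median(y[:,2]))
b=q[(z>45)&(z<56)&(abs(q[...,1])<10)]; print("front",b[:,0].max())
E
python3 w6.py
```

```text
[504.92507302  64.56435594  56.37730189] [ 3.14157030e+00 -3.01303435e-04  9.57670048e-02] [-0.45153473  0.48751175  3.10356278] 28.075717947382827
20 11441 24.503265295863486 ((577.6986694335938, 37.543174743652344), (135.185791015625, 33.503108978271484), 4.582515716552734)
30.5 12923 34.56949312539021 ((568.576416015625, 70.9609375), (109.8598403930664, 50.375816345214844), 5.454263210296631)
42 121 47.323987782879385 ((515.3517456054688, 47.838863372802734), (13.720746994018555, 6.568324089050293), 72.8857421875)
bar 30 -14.360533932622182 13.19951928106844 5.844709211603798
bar 50 -14.421637393808886 13.351798208368267 5.83183374224816
bar 70 -14.498528016200208 13.410678867363496 5.895894153610594
table 30 -25.471995840608432 24.807128931221747 21.868571950493862
table 50 -25.285908315603805 24.67416290118729 21.873147481777664
table 70 -25.16082041485592 24.750520073712064 21.918422663329018
front 105.64526522112217
```

View pics/w5.png

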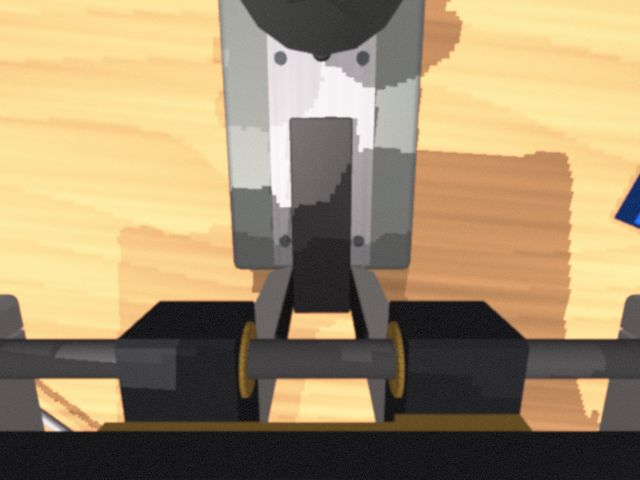

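The bar lies straight and centred: edges at -14.4/13.4 against the table's -25.2/24.7. Now sliding it back about 40 mm, with the last part slow.

>>> {"api": "arm_command", "payload": {
  "plan": [
    [-0.6,0.006,0,0,0],
    [-0.6,0.008,0,0,0],
    [-0.6,0.008,0,0,0],
    [-0.6,0.007,0,0,0],
    [-0.6,0.004,0,0,0],
    [-0.6,0.002,0,0,0],
    [-0.6,0.001,0,0,0],
    [-0.6,0,0,0,0]
  ]
}}

```text
clock: 9.43
eef_pos: [540.7, 68.0, 56.4]
eef_rot: [-3.142, 0.0, 0.096]
wrist_force: [-3.1, 0.4, 6.0]
finger_gap: 27.8
finger_force: 10.0
```

>>> {"api": "arm_command", "payload": {
  "plan": [
    [-0.6,0.001,0,0,0],
    [-0.6,0.001,0,0,0],
    [-0.6,0,0,0,0]
  ]
}}

```text
clock: 9.8
eef_pos: [542.6, 68.2, 56.4]
eef_rot: [-3.142, 0.0, 0.096]
wrist_force: [-3.3, -0.1, 5.1]
finger_gap: 27.9
finger_force: 10.0
```

>>> {"api": "arm_command", "payload": {
  "plan": [
    [-0.6,0.001,0,0,0],
    [-0.6,0,0,0,0]
  ]
}}

```text
clock: 10.05
eef_pos: [543.6, 68.3, 56.4]
eef_rot: [-3.142, 0.0, 0.096]
wrist_force: [-3.4, -0.8, 5.5]
finger_gap: 27.8
finger_force: 10.0
```

>>> {"api": "arm_command", "payload": {
  "plan": [
    [-0.6,0.001,0,0,0],
    [-0.6,0,0,0,0]
  ]
}}

```text
clock: 10.3
eef_pos: [544.4, 68.4, 56.3]
eef_rot: [-3.142, 0.001, 0.096]
wrist_force: [-5.8, -0.5, 7.3]
finger_gap: 27.7
finger_force: 10.0
```

>>> {"api": "arm_command", "payload": {
  "plan": [
    [-0.6,0.001,0,0,0],
    [-0.6,0,0,0,0]
  ]
}}

```text
clock: 10.55
eef_pos: [544.8, 68.4, 56.2]
eef_rot: [-3.142, 0.003, 0.096]
wrist_force: [-8.6, -0.5, 9.2]
finger_gap: 27.8
finger_force: 10.0
```

>>> {"api": "arm_command", "payload": {
  "plan": [
    [-0.6,0.001,0,0,0],
    [-0.6,0,0,0,0]
  ]
}}

```text
clock: 10.8
eef_pos: [545.5, 68.5, 56.0]
eef_rot: [-3.142, 0.003, 0.096]
wrist_force: [-10.3, -1.0, 8.9]
finger_gap: 27.5
finger_force: 10.0
```

```bash
python3 w3.py pics/w6.png; python3 w6.py
```

```text
[545.486349    68.51758264  56.00321831] [-3.14156079  0.00349453  0.09590787] [-10.27704561  -1.04575402   8.9127809 ] 27.482092324166057
20 429 24.28603004263249 ((540.4961547851562, 25.87920379638672), (14.90662956237793, 15.550762176513672), 4.863100528717041)
30.5 1271 34.5510429268912 ((520.5930786132812, 66.7654800415039), (15.570341110229492, 35.90589141845703), 8.250113487243652)
42 18 49.75234900285368 ((536.293701171875, 80.45071411132812), (2.018684148788452, 6.328424453735352), 87.80596923828125)
front -3.5255103479243384
```

Contact came after about 40 mm of travel as predicted, and the force rose to 10 N as the pads began to slip. Releasing and backing off for a look.

>>> {"api": "arm_command", "payload": {
  "plan": [
    [-0.4,0,0,0,0],
    [-0.2,0,0,0,0],
    [-0.2,0,0,0,0],
    [-0.2,-0.02,0,0,0],
    [-0.2,-0.04,0,0,0],
    [0,-0.04,0,-0.03,0],
    [0,0,0,-0.04,0],
    [0,0,0,-0.04,0],
    [0,0,0,0,0]
  ]
}}

```text
clock: 11.98
eef_pos: [448.3, 59.1, 168.9]
eef_rot: [3.141, -0.006, 0.096]
wrist_force: [-0.2, -1.2, -0.6]
finger_gap: 47.0
finger_force: 0.0
```

```bash
python3 w3.py pics/w7.png; cat > w8.py <<'E'
from h import *
import pickle
c=pickle.load(open("w.pkl","rb")); P=pts(c); z=P[...,2]; a=np.radians(5.49); ux=np.array([np.cos(a),np.sin(a)]); uy=np.array([-ux[1],ux[0]])
d=P[...,:2]-[570.0,71]; X=d@ux-22; Y=d@uy
b=(z>45)&(z<55)&(abs(Y)<30)&(X>-90)&(X<0)
for lo in(-57,-45,-30,-18):
    w=b&(X>lo)&(X<lo+8); 
    if w.sum(): print("bar",lo,Y[w].min(),Y[w].max(),np.median(z[w]))
print("bar front X",X[b&(abs(Y)<10)].min())
t=(z>31)&(z<37.5)&(abs(Y)<30)&(X>-95)&(X<0); print("table front",X[t].min(),Y[t].min(),Y[t].max())
E
python3 w8.py
```

```text
[448.31017116  59.10141496 168.85843053] [ 3.14139312 -0.00553245  0.09577105] [-0.18170283 -1.19796734 -0.64795265] 46.996731709084685
20 10243 24.454636887306094 ((567.784912109375, 70.58597564697266), (121.35466003417969, 100.03123474121094), 5.554191589355469)
30.5 5183 34.618423051056254 ((568.8372192382812, 70.72989654541016), (110.45545196533203, 50.1514892578125), 5.503269672393799)
42 77 49.042527088408576 ((535.1104125976562, 67.23059844970703), (4.776000022888184, 26.83083152770996), 5.462154388427734)
bar -57 -13.818509765453808 13.541674550175806 50.56330850056676
bar -45 -13.707712162208125 13.411076937569968 50.632202616614165
bar -30 -13.517711745770557 13.99161518252402 50.525167928044425
bar -18 -13.412856662484531 13.8126207046902 50.56014673134467
bar front X -59.47777748714282
table front -78.40573344476296 -25.245606161407117 24.922613037028228
```

View pics/w7.png

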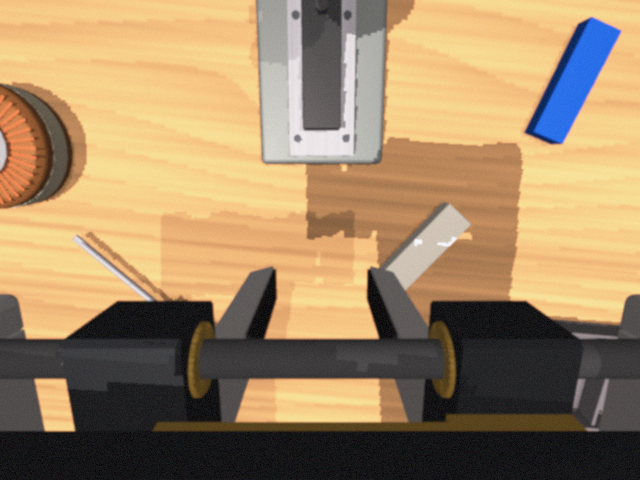

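The bar front is 18.9 mm behind the table front (expected 19), and it lies straight, so it is home. Next I'll rise and look at the knob.

>>> {"api": "arm_command", "payload": {
  "plan": [
    [0,0,0,-0.03,0],
    [0,0,0,-0.04,0],
    [0,0,0,-0.04,0],
    [0,0.01,0,-0.04,0],
    [0,0.03,0,-0.01,0],
    [0,0.03,0,0,0],
    [0,0.014,0,0,0],
    [0,0,0,0,0],
    [0,0,0,0,0]
  ]
}}

```text
clock: 13.15
eef_pos: [530.2, 67.0, 325.5]
eef_rot: [-3.142, 0.001, 0.096]
wrist_force: [0.1, 0.2, -0.5]
finger_gap: 47.1
finger_force: 0.0
```

```bash
cat > w9.py <<'E'
from h import *
import sys
s=manip.read_state(); print(s["eef_pos"],s["eef_rot"],s["joints"]); T=R.from_euler('xyz',s["eef_rot"]).as_matrix()
c=cam("wrist"); cv2.imwrite(sys.argv[1],c["img"]); P=pts(c); z=P[...,2]
n=np.hypot(P[...,0]-611,P[...,1]-73)<60
for lo,hi in((249,256),(232,249),(222,230),(195,220),(150,195),(100,150)):
    w=n&(z>lo)&(z<hi)
    if w.sum()>20:
        k,l,st,_=cv2.connectedComponentsWithStats(w.astype(np.uint8)); w=l==1+st[1:,4].argmax()
        (x,y),r=cv2.minEnclosingCircle(P[w][:,:2].astype(np.float32)); p=np.array([x,y,np.median(z[w])]); print(lo,w.sum(),p,r,"tool",(p-s["eef_pos"])@T)
E
python3 w9.py pics/w9.png
```

```text
[530.20237106  67.0418609  325.48268621] [-3.14153105e+00  1.22067288e-03  9.58016254e-02] [5.72328719e-02 2.08925957e-01 1.40208460e+00 1.45002792e-05
 1.53180423e+00 1.53222704e+00]
249 118 [611.98565674  74.40660858 249.4050818 ] 8.891951560974121 tool [82.20555183  0.49669593 75.9772845 ]
232 622 [611.42852783  74.96266937 248.21756821] 10.450145721435547 tool [81.70561763 -0.11003411 77.16544661]
222 330 [611.30358887  74.89118195 222.71862535] 14.225831985473633 tool [ 8.16055394e+01 -4.92547199e-02  1.02664527e+02]
195 6 [605.15130615  61.63999939 218.61356509] 0.7798230648040771 tool [ 74.21894037  12.55292087 106.77783055]
150 3047 [646.62927246  78.84889984 165.2110068 ] 31.965349197387695 tool [117.21798582  -0.60620113 160.12875158]
```

View pics/w9.png

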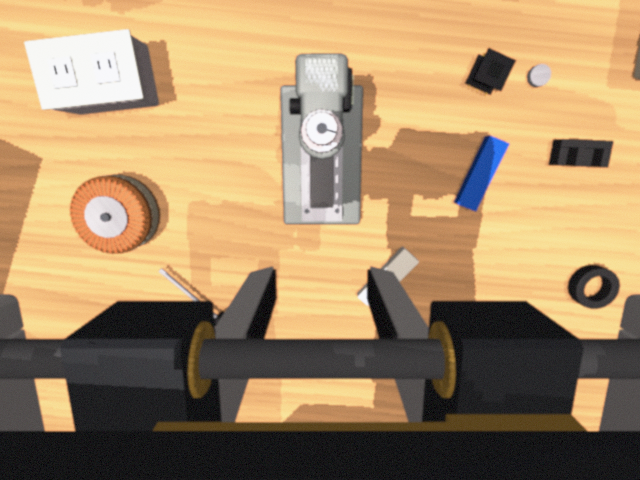

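The knob dial is at pixel (322,128), (611.5,75) in world, and its axis matches the prediction. Its top height was clipped by my bins, so I'll check the raw depths.

```bash
python3 - <<'E'
from h import *
for n in("wrist","scene","side"):
    P=pts(cam(n)); z=P[...,2]; d=np.hypot(P[...,0]-611.5,P[...,1]-75 if n=="wrist" else P[...,1]-71)
    h,e=np.histogram(z[(d<22)&(z>205)],np.arange(205,262,2)); print(n,dict(zip(e[:-1].tolist(),h.tolist())))
E
```

```text
wrist {205: 1, 207: 1, 209: 1, 211: 3, 213: 3, 215: 5, 217: 45, 219: 31, 221: 365, 223: 126, 225: 0, 227: 0, 229: 0, 231: 0, 233: 4, 235: 4, 237: 2, 239: 3, 241: 3, 243: 2, 245: 47, 247: 561, 249: 209, 251: 1, 253: 0, 255: 0, 257: 0, 259: 0}
scene {205: 12, 207: 9, 209: 9, 211: 8, 213: 9, 215: 15, 217: 10, 219: 13, 221: 32, 223: 15, 225: 5, 227: 3, 229: 2, 231: 11, 233: 9, 235: 9, 237: 3, 239: 6, 241: 7, 243: 7, 245: 14, 247: 19, 249: 19, 251: 3, 253: 0, 255: 0, 257: 0, 259: 0}
side {205: 8, 207: 9, 209: 13, 211: 6, 213: 12, 215: 9, 217: 10, 219: 18, 221: 24, 223: 9, 225: 4, 227: 3, 229: 6, 231: 7, 233: 8, 235: 6, 237: 1, 239: 7, 241: 12, 243: 7, 245: 19, 247: 19, 249: 5, 251: 1, 253: 0, 255: 0, 257: 0, 259: 0}
```

Knob top ≈ 248.5 and thimble top ≈ 222.5, so the TCP goes to z ≈ 245.5. I'll move over the knob and wind the wrist back.

>>> {"api": "arm_command", "payload": {
  "plan": [
    [0,0.03,0,0,0],
    [0,0.03,0,0,0],
    [0,0.0217,0,0.01,0],
    [0,0,0,0.01,-0.185],
    [0,0,0,0.01,-0.185],
    [0,0,0,0,-0.185],
    [0,0,0,0,-0.185],
    [0,0,0,0,-0.185],
    [0,0,0,0,-0.185],
    [0,0,0,0,-0.185],
    [0,0,0,0,-0.185],
    [0,0,0,0,-0.185],
    [0,0,0,0,-0.185],
    [0,0,0,0,-0.185],
    [0,0,0,0,-0.185],
    [0,0,0,0,-0.185],
    [0,0,0,0,-0.185],
    [0,0,0,0,-0.185],
    [0,0,0,0,-0.185],
    [0,0,0,0,-0.185]
  ]
}}

```text
clock: 15.85
eef_pos: [611.7, 74.8, 296.4]
eef_rot: [-3.142, 0.0, -3.036]
wrist_force: [0.2, 0.2, -0.1]
finger_gap: 46.9
finger_force: 0.0
```

>>> {"api": "arm_command", "payload": {
  "plan": [
    [0,0,0,0,-0.185],
    [0,0,0,0,-0.185],
    [0,0,0,0,-0.185],
    [0,0,0,0,0],
    [0,0,0,0,0]
  ]
}}

```text
clock: 16.48
eef_pos: [611.9, 74.9, 296.4]
eef_rot: [-3.142, 0.0, -2.492]
wrist_force: [-0.7, 0.0, -0.1]
finger_gap: 47.3
finger_force: 0.0
```

```bash
cat > g.py <<'E'
from h import *
s=manip.read_state(); T=R.from_euler('xyz',s["eef_rot"]).as_matrix()
print(s["eef_pos"],s["eef_rot"],s["joints"][5],"go(tool mm)",T.T@(np.array([611.6,74.9,245.5])-s["eef_pos"]),"M",s["moment"])
E
python3 g.py
```

```text
[611.85916072  74.85497752 296.3500979 ] [-3.14152948e+00  1.63601386e-04 -2.49170629e+00] -2.158374721934863 go(tool mm) [ 0.1874077   0.19587428 50.85005564] M [ 0.09011621 -0.06642191 -0.01456299]
```

>>> {"api": "arm_command", "payload": {
  "plan": [
    [0,0,0,0.02,0],
    [0,0,0,0.02,0],
    [0,0,0,0.007,0],
    [0,0,0,0.004,0],
    [0,0,0,0,0],
    [-0.4,0,0,0,0],
    [-0.8,0,0,0,0],
    [-0.8,0,0,0,0],
    [-0.8,0,0,0,0],
    [-0.8,0,0,0,0]
  ],
  "newtons": 15
}}

```text
clock: 17.73
eef_pos: [611.9, 75.0, 245.4]
eef_rot: [3.142, 0.0, -2.487]
wrist_force: [-1.9, 1.4, 1.4]
finger_gap: 19.8
finger_force: 15.0
```

```bash
python3 g.py
```

```text
[611.91334204  74.99007915 245.40229071] [ 3.14151328e+00  1.88967753e-04 -2.48732688e+00] -2.1626195948063267 go(tool mm) [ 0.30343695  0.11922311 -0.09775716] M [0.30398003 0.14341507 0.04732994]
```

Knob gripped (gap 19.8). The first 1.0 rad can't reach the bar, so I'll turn that far and sample the moment for reference.

```bash
cat > t.py <<'E'
from h import *
s=manip.read_state(); print(round(s["clock"],2),"yaw",np.round(s["eef_rot"][2],3),"j6",round(s["joints"][5],3),"Mz",np.round(s["moment"],3),"e6",np.round(s["effort"][5],4),"F",np.round(s["wrist_force"],1),s["eef_pos"].round(1))
E
python3 t.py
```

```text
17.73 yaw -2.487 j6 -2.163 Mz [0.304 0.143 0.047] e6 -0.0004 F [-1.9  1.4  1.4] [611.9  75.  245.4]
```

>>> {"api": "arm_command", "payload": {
  "plan": [
    [-0.8,0,0,0,0.1],
    [-0.8,0,0,0,0.1],
    [-0.8,0,0,0,0.1],
    [-0.8,0,0,0,0.1],
    [-0.8,0,0,0,0.1]
  ]
}}

```text
clock: 18.35
eef_pos: [611.9, 74.9, 245.4]
eef_rot: [-3.142, 0.0, -2.991]
wrist_force: [-1.2, 0.8, 0.9]
finger_gap: 19.9
finger_force: 15.0
```

```bash
python3 t.py
```

```text
18.35 yaw -2.991 j6 -1.659 Mz [0.116 0.041 0.044] e6 -1.6412 F [-1.2  0.8  0.9] [611.9  74.9 245.4]
```

>>> {"api": "arm_command", "payload": {
  "plan": [
    [-0.8,0,0,0,0.1],
    [-0.8,0,0,0,0.1],
    [-0.8,0,0,0,0.1],
    [-0.8,0,0,0,0.1]
  ]
}}

```text
clock: 18.85
eef_pos: [612.0, 74.7, 245.4]
eef_rot: [-3.141, 0.0, 2.892]
wrist_force: [-0.5, -0.1, 2.2]
finger_gap: 19.8
finger_force: 15.0
```

```bash
python3 t.py
```

```text
18.85 yaw 2.892 j6 -1.259 Mz [-0.032  0.082  0.051] e6 -1.6406 F [-0.5 -0.1  2.2] [612.   74.7 245.4]
```

>>> {"api": "arm_command", "payload": {
  "plan": [
    [-0.8,0,0,0,0.1]
  ]
}}

```text
clock: 18.98
eef_pos: [612.0, 74.7, 245.4]
eef_rot: [-3.141, 0.0, 2.792]
wrist_force: [-0.7, -0.9, 1.8]
finger_gap: 19.3
finger_force: 15.0
```

```bash
python3 t.py
```

```text
18.98 yaw 2.792 j6 -1.159 Mz [-0.081  0.122  0.04 ] e6 -1.6408 F [-0.7 -0.9  1.8] [612.   74.7 245.4]
```

>>> {"api": "arm_command", "payload": {
  "plan": [
    [-0.8,0,0,0,0.1]
  ]
}}

```text
clock: 19.1
eef_pos: [612.0, 74.7, 245.5]
eef_rot: [-3.141, 0.0, 2.692]
wrist_force: [-0.1, -0.3, 2.3]
finger_gap: 20.1
finger_force: 15.0
```

```bash
python3 t.py
```

```text
19.1 yaw 2.692 j6 -1.059 Mz [-0.093  0.132  0.052] e6 -1.6412 F [-0.1 -0.3  2.3] [612.   74.7 245.5]
```

Free-running Mz is about 0.045. I'll go on in 0.1 rad steps and watch for the rise.

>>> {"api": "arm_command", "payload": {
  "plan": [
    [-0.8,0,0,0,0.1]
  ]
}}

```text
clock: 19.23
eef_pos: [611.9, 74.7, 245.4]
eef_rot: [-3.141, 0.0, 2.592]
wrist_force: [-1.5, -0.4, 2.2]
finger_gap: 19.4
finger_force: 15.0
```

```bash
python3 t.py
```

```text
19.23 yaw 2.592 j6 -0.959 Mz [-0.139  0.16  -0.017] e6 -1.6399 F [-1.5 -0.4  2.2] [611.9  74.7 245.4]
```

>>> {"api": "arm_command", "payload": {
  "plan": [
    [-0.8,0,0,0,0.1]
  ]
}}

```text
clock: 19.35
eef_pos: [611.9, 74.7, 245.4]
eef_rot: [-3.141, 0.0, 2.492]
wrist_force: [-1.4, -1.0, 1.5]
finger_gap: 19.0
finger_force: 15.0
```

```bash
python3 t.py
```

```text
19.35 yaw 2.492 j6 -0.859 Mz [-0.175  0.136  0.019] e6 -1.6402 F [-1.4 -1.   1.5] [611.9  74.7 245.4]
```

>>> {"api": "arm_command", "payload": {
  "plan": [
    [-0.8,0,0,0,0.1]
  ]
}}

```text
clock: 19.48
eef_pos: [611.9, 74.6, 245.4]
eef_rot: [-3.141, 0.0, 2.392]
wrist_force: [-2.8, -0.8, 2.0]
finger_gap: 19.3
finger_force: 15.0
```

```bash
python3 t.py
```

```text
19.48 yaw 2.392 j6 -0.759 Mz [-0.135  0.217  0.02 ] e6 -1.6397 F [-2.8 -0.8  2. ] [611.9  74.6 245.4]
```

>>> {"api": "arm_command", "payload": {
  "plan": [
    [-0.8,0,0,0,0.1]
  ]
}}

```text
clock: 19.6
eef_pos: [611.9, 74.6, 245.4]
eef_rot: [-3.141, 0.0, 2.292]
wrist_force: [-1.9, -0.8, 1.9]
finger_gap: 19.4
finger_force: 15.0
```

```bash
python3 t.py
```

```text
19.6 yaw 2.292 j6 -0.659 Mz [-0.172  0.291  0.013] e6 -1.6408 F [-1.9 -0.8  1.9] [611.9  74.6 245.4]
```

Single readings are noisy (±0.03), so I'll average several control periods at standstill.

```bash
cat > a.py <<'E'
from h import *
import sys
v=[]
for i in range(int(sys.argv[1])):
    eyes.camera("wrist"); s=manip.read_state(); v.append(s["moment"][2])
print(round(s["clock"],2),"yaw",round(s["eef_rot"][2],3),"Mz",np.round(v,3),"mean",np.mean(v).round(3))
E
python3 a.py 6
```

```text
19.9 yaw 2.298 Mz [-0.02  -0.044  0.04  -0.043 -0.076 -0.052] mean -0.033
```

>>> {"api": "arm_command", "payload": {
  "plan": [
    [-0.8,0,0,0,0.1]
  ]
}}

```text
clock: 20.02
eef_pos: [611.9, 74.7, 245.4]
eef_rot: [-3.141, 0.0, 2.195]
wrist_force: [-2.6, -1.8, 4.1]
finger_gap: 19.7
finger_force: 15.0
```

```bash
python3 t.py; python3 a.py 5
```

```text
20.02 yaw 2.195 j6 -0.562 Mz [-0.471  0.463  0.003] e6 -2.5276 F [-2.6 -1.8  4.1] [611.9  74.7 245.4]
20.27 yaw 2.198 Mz [-0.045 -0.002 -0.028 -0.022 -0.006] mean -0.021
```

>>> {"api": "arm_command", "payload": {
  "plan": [
    [-0.8,0,0,0,0.1]
  ]
}}

```text
clock: 20.4
eef_pos: [611.9, 74.7, 245.4]
eef_rot: [-3.141, 0.0, 2.096]
wrist_force: [-3.4, -2.1, 4.1]
finger_gap: 19.3
finger_force: 15.0
```

```bash
python3 t.py; python3 a.py 5
```

```text
20.4 yaw 2.096 j6 -0.463 Mz [-0.629  0.613  0.042] e6 -2.5306 F [-3.4 -2.1  4.1] [611.9  74.7 245.4]
20.65 yaw 2.099 Mz [-0.021 -0.025 -0.02  -0.002 -0.028] mean -0.019
```

At rest the thimble friction just relaxes. The joint-6 effort repeats to about 0.001 while moving, so it makes a better signal during continuous motion.

>>> {"api": "arm_command", "payload": {
  "plan": [
    [-0.8,0,0,0,0.1]
  ]
}}

```text
clock: 20.78
eef_pos: [611.9, 74.7, 245.4]
eef_rot: [-3.141, 0.0, 1.998]
wrist_force: [-4.3, -4.5, 5.7]
finger_gap: 19.5
finger_force: 15.0
```

```bash
python3 t.py
```

```text
20.77 yaw 1.998 j6 -0.365 Mz [-0.737  0.71   0.02 ] e6 -2.5147 F [-4.3 -4.5  5.7] [611.9  74.7 245.4]
```

>>> {"api": "arm_command", "payload": {
  "plan": [
    [-0.8,0,0,0,0.1]
  ]
}}

```text
clock: 20.9
eef_pos: [611.9, 74.7, 245.4]
eef_rot: [-3.141, 0.0, 1.896]
wrist_force: [-3.9, -3.0, 5.1]
finger_gap: 19.6
finger_force: 15.0
```

```bash
python3 t.py
```

```text
20.9 yaw 1.896 j6 -0.263 Mz [-0.752  0.774  0.072] e6 -1.6713 F [-3.9 -3.   5.1] [611.9  74.7 245.4]
```

>>> {"api": "arm_command", "payload": {
  "plan": [
    [-0.8,0,0,0,0.1]
  ]
}}

```text
clock: 21.02
eef_pos: [611.8, 74.7, 245.4]
eef_rot: [-3.141, 0.0, 1.796]
wrist_force: [-4.6, -3.9, 5.3]
finger_gap: 19.8
finger_force: 15.0
```

```bash
python3 t.py
```

```text
21.02 yaw 1.796 j6 -0.163 Mz [-0.756  0.817  0.079] e6 -1.6336 F [-4.6 -3.9  5.3] [611.8  74.7 245.4]
```

>>> {"api": "arm_command", "payload": {
  "plan": [
    [-0.8,0,0,0,0.1]
  ]
}}

```text
clock: 21.15
eef_pos: [611.8, 74.7, 245.4]
eef_rot: [-3.141, 0.0, 1.696]
wrist_force: [-5.0, -3.7, 5.5]
finger_gap: 19.2
finger_force: 15.0
```

```bash
python3 t.py
```

```text
21.15 yaw 1.696 j6 -0.063 Mz [-0.773  0.798  0.037] e6 -1.6223 F [-5.  -3.7  5.5] [611.8  74.7 245.4]
```

>>> {"api": "arm_command", "payload": {
  "plan": [
    [-0.8,0,0,0,0.1]
  ]
}}

```text
clock: 21.28
eef_pos: [611.8, 74.7, 245.4]
eef_rot: [-3.141, 0.0, 1.596]
wrist_force: [-4.6, -4.0, 6.1]
finger_gap: 19.6
finger_force: 15.0
```

```bash
python3 t.py
```

```text
21.27 yaw 1.596 j6 0.037 Mz [-0.681  0.885  0.048] e6 -1.6122 F [-4.6 -4.   6.1] [611.8  74.7 245.4]
```

>>> {"api": "arm_command", "payload": {
  "plan": [
    [-0.8,0,0,0,0.1]
  ]
}}

```text
clock: 21.4
eef_pos: [611.8, 74.7, 245.3]
eef_rot: [-3.141, 0.0, 1.496]
wrist_force: [-4.5, -3.3, 5.7]
finger_gap: 19.4
finger_force: 15.0
```

```bash
python3 t.py
```

```text
21.4 yaw 1.496 j6 0.137 Mz [-0.769  0.994  0.091] e6 -1.6021 F [-4.5 -3.3  5.7] [611.8  74.7 245.3]
```

The effort is now climbing steadily, about 0.01 per 0.1 rad from the -1.640 baseline, so the ratchet is winding up. I'll count the drops.

>>> {"api": "arm_command", "payload": {
  "plan": [
    [-0.8,0,0,0,0.1]
  ]
}}

```text
clock: 21.52
eef_pos: [611.8, 74.7, 245.3]
eef_rot: [-3.141, 0.0, 1.396]
wrist_force: [-4.4, -3.2, 5.4]
finger_gap: 19.7
finger_force: 15.0
```

```bash
python3 t.py
```

```text
21.52 yaw 1.396 j6 0.237 Mz [-0.708  0.989  0.074] e6 -1.6038 F [-4.4 -3.2  5.4] [611.8  74.7 245.3]
```

>>> {"api": "arm_command", "payload": {
  "plan": [
    [-0.8,0,0,0,0.1]
  ]
}}

```text
clock: 21.65
eef_pos: [611.8, 74.7, 245.3]
eef_rot: [-3.141, 0.0, 1.296]
wrist_force: [-5.3, -3.7, 5.9]
finger_gap: 19.5
finger_force: 15.0
```

```bash
python3 t.py
```

```text
21.65 yaw 1.296 j6 0.337 Mz [-0.753  0.992  0.084] e6 -1.5989 F [-5.3 -3.7  5.9] [611.8  74.7 245.3]
```

>>> {"api": "arm_command", "payload": {
  "plan": [
    [-0.8,0,0,0,0.1]
  ]
}}

```text
clock: 21.78
eef_pos: [611.7, 74.8, 245.4]
eef_rot: [-3.141, 0.0, 1.196]
wrist_force: [-5.8, -3.5, 6.2]
finger_gap: 19.4
finger_force: 15.0
```

```bash
python3 t.py
```

```text
21.77 yaw 1.196 j6 0.437 Mz [-0.67   1.002  0.017] e6 -1.642 F [-5.8 -3.5  6.2] [611.7  74.8 245.4]
```

First drop seen at yaw ≈1.25: effort -1.599 → -1.642 and Mz 0.084 → 0.017. The next drops should come at about 0.83 and 0.41.

>>> {"api": "arm_command", "payload": {
  "plan": [
    [-0.8,0,0,0,0.1]
  ]
}}

```text
clock: 21.9
eef_pos: [611.7, 74.8, 245.4]
eef_rot: [-3.141, 0.0, 1.096]
wrist_force: [-5.6, -3.1, 5.1]
finger_gap: 19.6
finger_force: 15.0
```

```bash
python3 t.py
```

```text
21.9 yaw 1.096 j6 0.537 Mz [-0.656  1.129 -0.022] e6 -1.7177 F [-5.6 -3.1  5.1] [611.7  74.8 245.4]
```

>>> {"api": "arm_command", "payload": {
  "plan": [
    [-0.8,0,0,0,0.1]
  ]
}}

```text
clock: 22.02
eef_pos: [611.7, 74.8, 245.3]
eef_rot: [-3.141, 0.0, 0.996]
wrist_force: [-5.9, -3.7, 6.2]
finger_gap: 19.3
finger_force: 15.0
```

```bash
python3 t.py
```

```text
22.02 yaw 0.996 j6 0.637 Mz [-0.6    1.141  0.032] e6 -1.6086 F [-5.9 -3.7  6.2] [611.7  74.8 245.3]
```

>>> {"api": "arm_command", "payload": {
  "plan": [
    [-0.8,0,0,0,0.1]
  ]
}}

```text
clock: 22.15
eef_pos: [611.7, 74.8, 245.4]
eef_rot: [-3.141, 0.0, 0.896]
wrist_force: [-6.1, -3.2, 5.9]
finger_gap: 19.4
finger_force: 15.0
```

```bash
python3 t.py
```

```text
22.15 yaw 0.896 j6 0.737 Mz [-0.607  1.165  0.067] e6 -1.5937 F [-6.1 -3.2  5.9] [611.7  74.8 245.4]
```

>>> {"api": "arm_command", "payload": {
  "plan": [
    [-0.8,0,0,0,0.1]
  ]
}}

```text
clock: 22.28
eef_pos: [611.7, 74.8, 245.4]
eef_rot: [-3.141, 0.001, 0.796]
wrist_force: [-6.3, -3.3, 5.6]
finger_gap: 19.5
finger_force: 15.0
```

```bash
python3 t.py
```

```text
22.27 yaw 0.796 j6 0.837 Mz [-0.635  1.215  0.044] e6 -1.6159 F [-6.3 -3.3  5.6] [611.7  74.8 245.4]
```

Second drop beginning at yaw ≈0.83, as expected. Stopping at yaw ≈0.5 completes two clicks and stays short of the third drop's end.

>>> {"api": "arm_command", "payload": {
  "plan": [
    [-0.8,0,0,0,0.1]
  ]
}}

```text
clock: 22.4
eef_pos: [611.7, 74.8, 245.3]
eef_rot: [-3.141, 0.001, 0.696]
wrist_force: [-6.1, -3.0, 6.0]
finger_gap: 19.7
finger_force: 15.0
```

```bash
python3 t.py
```

```text
22.4 yaw 0.696 j6 0.937 Mz [-0.608  1.157  0.019] e6 -1.6762 F [-6.1 -3.   6. ] [611.7  74.8 245.3]
```

>>> {"api": "arm_command", "payload": {
  "plan": [
    [-0.8,0,0,0,0.1]
  ]
}}

```text
clock: 22.52
eef_pos: [611.7, 74.9, 245.4]
eef_rot: [-3.141, 0.001, 0.596]
wrist_force: [-7.0, -2.4, 6.3]
finger_gap: 19.6
finger_force: 15.0
```

```bash
python3 t.py
```

```text
22.52 yaw 0.596 j6 1.037 Mz [-0.54   1.194  0.031] e6 -1.6025 F [-7.  -2.4  6.3] [611.7  74.9 245.4]
```

>>> {"api": "arm_command", "payload": {
  "plan": [
    [-0.8,0,0,0,0.1]
  ]
}}

```text
clock: 22.65
eef_pos: [611.7, 74.9, 245.4]
eef_rot: [-3.141, 0.001, 0.496]
wrist_force: [-5.9, -1.8, 5.7]
finger_gap: 19.6
finger_force: 15.0
```

```bash
python3 t.py
```

```text
22.65 yaw 0.496 j6 1.137 Mz [-0.555  1.221  0.093] e6 -1.6015 F [-5.9 -1.8  5.7] [611.7  74.9 245.4]
```

Two full drops confirmed. Letting go and rising clear.

>>> {"api": "arm_command", "payload": {
  "plan": [
    [-0.5,0,0,0,0],
    [0,0,0,0,0],
    [0,0,0,0,0],
    [0,0,0,-0.02,0],
    [0,0,0,-0.03,0],
    [0,0,0,-0.03,0],
    [0,-0.03,0,0,0],
    [0,-0.03,0,0,0],
    [0,-0.03,0,0,0],
    [0,-0.03,0,0,0],
    [0,-0.03,0,0,0],
    [0,0,0,0,0],
    [0,0,0,0,0]
  ]
}}

```text
clock: 24.28
eef_pos: [480.5, 3.7, 325.3]
eef_rot: [3.142, -0.0, 0.496]
wrist_force: [0.4, -0.5, -0.7]
finger_gap: 47.2
finger_force: 0.0
```

```bash
python3 w3.py pics/w10.png; python3 w8.py; python3 -c "
from h import *
c=cam('side'); cv2.imwrite('pics/s1.png',cv2.resize(c['img'][150:300,240:400],(640,600),interpolation=cv2.INTER_CUBIC))"
```

```text
[480.45814573   3.72337194 325.32126537] [ 3.14153497e+00 -4.14414935e-04  4.96368183e-01] [ 0.36538544 -0.47374654 -0.67484919] 47.22913477856635
20 5443 24.43394626808049 ((591.644287109375, 72.65684509277344), (169.86260986328125, 100.09041595458984), 5.552363395690918)
30.5 1995 34.593147963513275 ((569.9598388671875, 70.69931030273438), (112.1869125366211, 50.251216888427734), 5.483644962310791)
42 81 46.23824633939671 ((632.3080444335938, 55.87356948852539), (10.100054740905762, 8.738309860229492), 5.522264003753662)
240 953 248.33422080170402 ((608.9295654296875, 73.54118347167969), (15.606534957885742, 20.4409122467041), 31.238887786865234)
bar -57 -14.35909705844059 13.697162050858775 50.520435052999716
bar -45 -14.330618502606185 13.714546297548187 50.71714392393204
bar -30 -14.286429153538743 13.720825410637524 50.69309147991845
bar -18 -14.237142884731258 13.5938403269367 50.49415555203922
bar front X -59.17557000391618
table front -78.16390812836937 -25.416925200165476 24.828387899102502
```

View pics/s1.png

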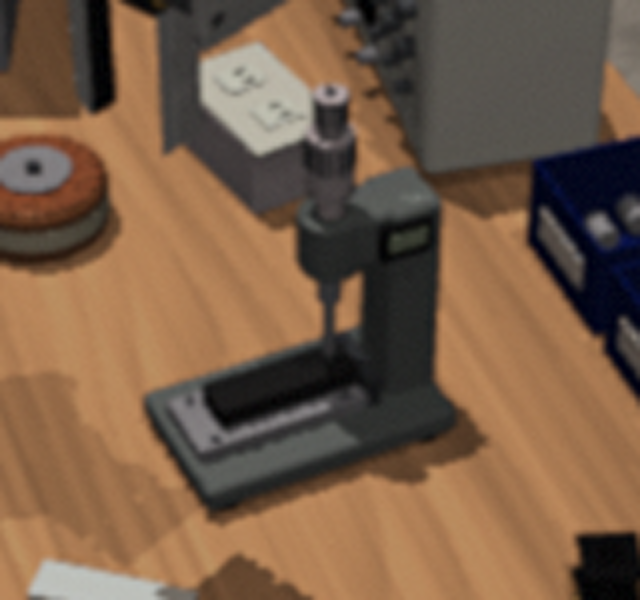

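The crop shows the spindle down on the bar at (332,360), with the bar's back end at the stop. The bar front is still 19.0 mm behind the table front, and the gripper is clear.

```bash
python3 -c "
from cell import ticket; print(ticket.sign_off())"
```

```text
the job is handed in; nothing more can be done
None
```

The core bar is flush against the stop and clamped under the spindle, the ratchet slipped two clicks (read from the wrist torque), the gripper is clear of everything, and the job was handed in at about 24 s of the 72 s allowed.

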